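# Find the transformer in the lidded tubs and weigh it

### The arm

A 6-joint arm with a two-finger parallel gripper is mounted at the origin on the work surface. World frame = base frame: x ahead of the robot, y to its left, z up, the work surface at z = 0. Lengths are in m, angles in rad, forces in N, time in s.
With the tool pointing down it reaches from about 0.35 to 0.875 m from the base axis. Payload 4.2 kg.
Tool frame: the origin (TCP) lies between the finger pads; the fingertips stand 17 mm ahead of it and the grasp point (between the pads) lies 2 mm behind it; z points along the fingers, y is the line along which they close (so a half turn about z gives the same grasp; the last joint's range is limited). The gripper opens to 87 mm and grips with 3 to 60 N. Pads are 19 mm wide; open, the fingers measure 117 mm over their backs; the gripper's body (75 mm by 190 mm) begins 51 mm behind the grasp point.
Start: joints at [1.526, 0.385, 0.008, 0, -1.194, -0.259], TCP at [0.187, 0.596, 0.24] pointing down, gripper open.
Joint ranges: [-3.14, 3.14], [-1.21, 2.06], [-1.07, 1.41], [-3.16, 2.05], [-2.99, -0.16], [-3.1, 3.1]. Speed limits (rad/s): [2.79, 2.79, 3.14, 3.14, 3.14, 3.14].

### API

Orientations are given as [roll, pitch, yaw] about the fixed x, y, z axes, in that order (R = Rz(yaw) Ry(pitch) Rx(roll)).
In Python, from station import bot gives the robot as it stands. The module is installed in compiled form; this text tells all that it offers.
- The arm moves only by the shell command python3 -m crank 'ROWS'. ROWS is JSON, a list that holds one entry, the list of rows, each a list of 5 numbers: the shift along the tool's x, y, z in mm, then the turn about the tool's z in degrees, then the opening in per cent of the stroke, from 0 (shut) to 100 (fully open). In form: [[[dx, dy, dz, yaw, gripper], ...]]. A call has 1 to 20 rows; each row shifts and turns the commanded pose from where the row before left it, along the tool's axes as they then stand; what a row does not reach is not made up. A row lasts 1/8 s, in which the tool goes at most 62.5 mm and 10.7 degrees, less where a joint would pass 70% of its speed; a pose out of reach is approached as far as the arm can. A call is refused whole if a number of a shift passes 62.5 or a number of a turn 10.7, either way. A call with a gripper value outside its range is refused whole. The fingers move at their own pace and stop on an object; the grip force is fixed at half the most. Time passes only in rows, so rows that do not move let the fingers close. It gives the time, the measured TCP pose, the force, the opening and the grip force at its end, in the units of the state.
- bot.get_state(): the state, without advancing time (a new reading comes with each control period).
- bot.grab_frame(name): name is "scene" or "side" or "wrist"; returns a dict with "img" (480x640x3 uint8, red, green, blue), "depth" (480x640 float32, m along the optical axis (not along the pixel's ray), 0 where there is no reading), "K" (3x3 intrinsics, pixels), "R" (3x3) and "t" (3): a world point X has camera coordinates R X + t. Camera axes: x right, y down, z forward; pixel columns grow to the right and rows downward; lengths in m; the calibration is good to about 2 mm. A picture is of the moment at which its call begins.
- bot.hand_in(): hands the job in; it is judged then, once.
The state is a dict: "t": time; "q": joint angles; "joint_velocities": joint speeds; "joint_torque": joint torques, N m; "tcp_pos": TCP position; "tool_rot": TCP orientation; "force": force on the tool from outside, world axes, zero at the start; "ft_torque": the same for the moment, N m; "gripper_width": opening from 0.0 (shut) to 1.0 (fully open); "finger_force": force on a finger pad.
Only numpy, scipy, OpenCV 4.12 (cv2) and the standard library are available. Lean on these libraries where they do the work, as an engineer would, in place of code of your own. Each camera call takes 0.05 s, during which the arm holds its last target. There are 200 camera calls.

### The job

One of the three shut tubs holds a transformer (the others only a flat reel). Raise the lids to find it, take it out and set it gently on the pan of the bench scale, resting there by itself. Leave the meter, the wire spool and the screwdriver where they are.

Things in the scene. Friction and masses are not known exactly. Their poses are not given: they have to be found in the camera images.
- tub_a: One of three identical grey plastic tubs, fixed to the bench: 110 mm long (its x) by 140 mm wide (its y) by 75 mm high, walls 4 mm, floor 5 mm thick. Origin: centre of its underside, on the bench; z up; its +x side carries the lid's hinge, its -x side, with the lid's lip, faces the robot.
- lip_a (a point): Middle of the lower front edge of tub_a's lid lip: a flat tongue, 70 mm wide, 5 mm thick, sticking out 24 mm beyond the tub's -x wall; shut, its underside is 75 mm above the bench, free space below. It moves with the lid. The hinge line, along the tub's y, is 136 mm from this edge (57 mm to the +x side of the tub's middle, 75 mm above the bench). Axes: the tub's while shut.
- lid_a (a joint): Opening angle (rad) of the lid of tub_a: 0 shut, grows as the lip swings up and over towards the hinge side, stop at 1.9. The 0.12 kg lid (146 mm wide, 5 mm thick) swings freely: let go below about 1.55 it falls shut, beyond about 1.6 it falls open and stays against the stop.
- tub_b: One of three identical grey plastic tubs, fixed to the bench: 110 mm long (its x) by 140 mm wide (its y) by 75 mm high, walls 4 mm, floor 5 mm thick. Origin: centre of its underside, on the bench; z up; its +x side carries the lid's hinge, its -x side, with the lid's lip, faces the robot.
- lip_b (a point): Middle of the lower front edge of tub_b's lid lip: a flat tongue, 70 mm wide, 5 mm thick, sticking out 24 mm beyond the tub's -x wall; shut, its underside is 75 mm above the bench, free space below. It moves with the lid. The hinge line, along the tub's y, is 136 mm from this edge (57 mm to the +x side of the tub's middle, 75 mm above the bench). Axes: the tub's while shut.
- lid_b (a joint): Opening angle (rad) of the lid of tub_b: 0 shut, grows as the lip swings up and over towards the hinge side, stop at 1.9. The 0.12 kg lid (146 mm wide, 5 mm thick) swings freely: let go below about 1.55 it falls shut, beyond about 1.6 it falls open and stays against the stop.
- tub_c: One of three identical grey plastic tubs, fixed to the bench: 110 mm long (its x) by 140 mm wide (its y) by 75 mm high, walls 4 mm, floor 5 mm thick. Origin: centre of its underside, on the bench; z up; its +x side carries the lid's hinge, its -x side, with the lid's lip, faces the robot.
- lip_c (a point): Middle of the lower front edge of tub_c's lid lip: a flat tongue, 70 mm wide, 5 mm thick, sticking out 24 mm beyond the tub's -x wall; shut, its underside is 75 mm above the bench, free space below. It moves with the lid. The hinge line, along the tub's y, is 136 mm from this edge (57 mm to the +x side of the tub's middle, 75 mm above the bench). Axes: the tub's while shut.
- lid_c (a joint): Opening angle (rad) of the lid of tub_c: 0 shut, grows as the lip swings up and over towards the hinge side, stop at 1.9. The 0.12 kg lid (146 mm wide, 5 mm thick) swings freely: let go below about 1.55 it falls shut, beyond about 1.6 it falls open and stays against the stop.
- pan_top (a point): Centre of the top of the bench scale's steel pan, 130 x 130 mm, 46 mm above the bench when empty; the scale is fixed, 150 x 150 mm, with a low display (18 mm high) on its -x side. Axes are the scale's, z up.
- pan (a joint): How far the sprung pan has sunk (m): 0 empty, about 0.002 per 100 g of load (500 N/m), stop at 0.014. The transformer sinks it 7 to 11 mm; a reel sinks it 1 mm.
- in_a (a point): Centre of tub_a's inner floor, 5 mm above the bench. Hidden by the lid, here stands either the transformer (upright block 60 x 40 mm, 56 mm high, 0.38 to 0.52 kg; one tub only, no pose given) or a flat reel (52 mm across, 20 mm high, 50 g). Its middle is within 9 mm of this point in x and y; the transformer's 60 mm side is within 0.35 rad of the tub's x.
- in_b (a point): Centre of tub_b's inner floor, 5 mm above the bench. Hidden by the lid, here stands either the transformer (upright block 60 x 40 mm, 56 mm high, 0.38 to 0.52 kg; one tub only, no pose given) or a flat reel (52 mm across, 20 mm high, 50 g). Its middle is within 9 mm of this point in x and y; the transformer's 60 mm side is within 0.35 rad of the tub's x.
- in_c (a point): Centre of tub_c's inner floor, 5 mm above the bench. Hidden by the lid, here stands either the transformer (upright block 60 x 40 mm, 56 mm high, 0.38 to 0.52 kg; one tub only, no pose given) or a flat reel (52 mm across, 20 mm high, 50 g). Its middle is within 9 mm of this point in x and y; the transformer's 60 mm side is within 0.35 rad of the tub's x.
- meter: Bystander: black hand meter, 75 x 150 x 40 mm, lying on the bench beyond the tubs. Origin: centre of its underside.
- spool: Bystander: spool of wire, 70 mm across, 40 mm high, standing on the bench beyond the tubs. Origin: centre of its underside.
- driver: Bystander: screwdriver, 180 mm long, lying along its x on the bench beyond the tubs. Origin: underside of its middle.
Not all that is in view belongs to the job. Leave any purple or turquoise look-alike of the tub_b alone.

How it is judged:
By the outcome, as a careful person would: the job done as asked, in the order asked, and still so for the second after the job is handed in, with the robot touching nothing.
It also fails if it takes over 72 s, if anything falls off the work surface, if the arm or the gripper's body presses on something with over 40 N, if the wrist force passes 120 N, or if a joint passes its speed limit or range.

## Working session

There is one attempt and no reset: what is moved stays moved. The work goes in short steps, Python scripts to look and compute and a shell command to move; the robot and the scene stay as the last step left them, time stands still between calls to the robot, and variables do not carry over. Pictures are saved under pics/ and viewed, at most 10 in all, crops included, and the job is handed in when it is done.

```bash
mkdir -p pics
cat > h.py <<'E'
import numpy as np, cv2
from station import bot
def grab(n,f=None):
    g=bot.grab_frame(n)
    if f: cv2.imwrite('pics/'+f,g['img'][:,:,::-1])
    return g
def world(g,u=None,v=None):
    d=g['depth']; K=g['K']
    vv,uu=np.mgrid[:480,:640]
    P=np.stack([(uu-K[0,2])/K[0,0]*d,(vv-K[1,2])/K[1,1]*d,d],-1)
    W=(P-g['t'])@g['R']
    W[d==0]=np.nan
    return W if u is None else W[v,u]
E
python3 - <<'E'
from h import *
a=grab('scene','s1.png');b=grab('side','d1.png')
np.savez('f.npz',s=world(a),d=world(b))
s=bot.get_state();print(s['t'],s['tcp_pos'],s['tool_rot'],s['gripper_width'],s['force'])
for g in(a,b):print(-g['R'].T@g['t'])
E
```

```text
0.1 [0.18680735 0.59590199 0.23855908] [ 3.13959842e+00 -1.19718861e-04 -3.03962459e-01] 1.0001418249377485 [-0.62496664  0.62689771  0.36279712]
[ 1.47541995 -0.18994433  0.74046341]
[0.52016198 0.8152099  0.74203034]
```

View pics/s1.png

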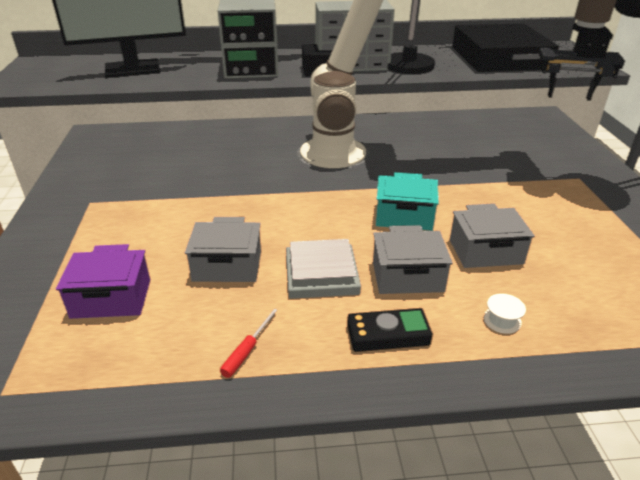

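View pics/d1.png

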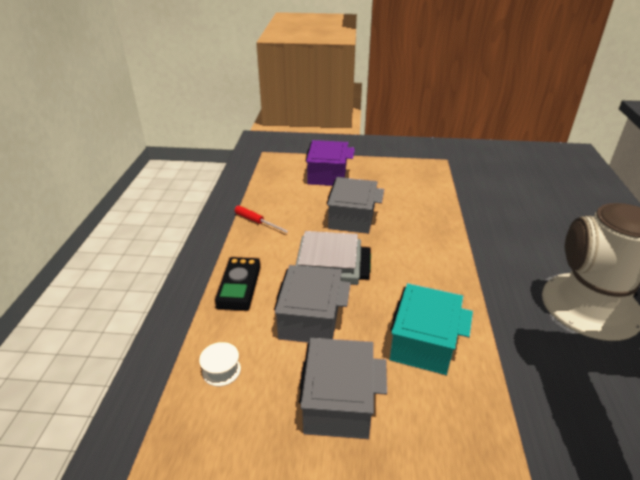

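The scene view looks back at the robot (image right is +y). The grey tubs are at about (225,245), (410,255) and (490,235). The scale is at (322,262). The turquoise look-alike at (407,200) sits on the robot side of the middle tub, and the purple one is at (105,280).

Run:
```python
from h import *
f=np.load('f.npz')
for k in 'sd':
    W=f[k]
    m=((W[...,2]>.072)&(W[...,2]<.09)&(W[...,0]>.25)&(W[...,0]<1)&(abs(W[...,1])<.7)).astype(np.uint8)
    n,l,st,_=cv2.connectedComponentsWithStats(m)
    for i in range(1,n):
        if st[i,4]<300: continue
        P=W[l==i]; c,s,a=cv2.minAreaRect((P[:,:2]*1000).astype(np.float32))
        print(k,st[i,:2]+st[i,2:4]//2,np.round(c),np.round(s),round(a,1),'z',np.round(np.median(P[:,2]),4))
        # lip: points at min-x end
        b=cv2.boxPoints((c,s,a)); print('   box',np.round(b).astype(int).tolist())
    m=((W[...,2]>.035)&(W[...,2]<.055)&(W[...,0]>.35)&(W[...,0]<.75)&(abs(W[...,1]-0)<.15)).astype(np.uint8)
    n,l,st,_=cv2.connectedComponentsWithStats(m)
    for i in range(1,n):
        if st[i,4]<1000: continue
        P=W[l==i];c,s,a=cv2.minAreaRect((P[:,:2]*1000).astype(np.float32));print('pan',k,st[i,:2]+st[i,2:4]//2,np.round(c),np.round(s),round(a,1),np.median(P[:,2]))
```

```text
s [408 190] [365. 140.] [145. 150.] 75.8 z 0.0815
   box [[275, 88], [420, 51], [456, 192], [310, 229]]
s [494 223] [527. 292.] [149. 149.] 0.0 z 0.0807
   box [[452, 366], [452, 217], [601, 218], [601, 366]]
s [223 238] [ 526. -298.] [147. 149.] 83.4 z 0.0803
   box [[443, -362], [591, -379], [608, -233], [460, -216]]
s [413 247] [598.  93.] [147. 147.] 86.2 z 0.0806
   box [[520, 24], [667, 14], [677, 161], [530, 171]]
s [101 269] [ 610. -532.] [148. 149.] 88.1 z 0.0808
   box [[533, -603], [682, -608], [687, -461], [538, -456]]
pan s [325 259] [581. -89.] [122. 138.] 89.1 0.04557671469804755
d [329 153] [ 610. -534.] [154. 144.] 87.9 z 0.0825
   box [[535, -609], [679, -614], [684, -460], [540, -455]]
d [355 194] [ 524. -300.] [154. 143.] 84.2 z 0.0817
   box [[444, -370], [587, -384], [603, -231], [460, -216]]
d [311 292] [598.  91.] [149. 144.] 87.1 z 0.0816
   box [[523, 20], [666, 13], [674, 162], [530, 169]]
d [431 316] [365. 139.] [151. 144.] 75.9 z 0.0823
   box [[277, 83], [417, 48], [453, 194], [314, 229]]
d [342 375] [527. 290.] [144. 149.] 0.1 z 0.0815
   box [[455, 364], [456, 216], [600, 216], [599, 365]]
pan d [327 251] [581. -88.] [124. 130.] 89.7 0.046707305048284235
```

Tub yaws are about 0°, -3.5° and -6°. I'll pinch the 70 mm lip across its width and swing it along its arc, starting with the tub at y=+0.29.

```bash
python3 -m crank '[[[0,0,0,-8.7,100],[0,0,0,-8.7,100],[27.6,30.5,0,0,100],[27.6,30.5,0,0,100],[27.6,30.5,0,0,100],[27.6,30.5,10,0,100],[27.6,30.5,10,0,100],[27.6,30.5,10,0,100],[27.6,30.5,10,0,100],[27.6,30.5,20,0,100],[27.6,30.5,20,0,100],[27.6,30.5,20,0,100],[0,0,0,0,100],[0,0,0,0,100]]]'
python3 - <<'E'
from h import *
g=grab('wrist','w1.png');print(-g['R'].T@g['t'],g['R'])
s=bot.get_state();print(s['tcp_pos'],s['tool_rot'])
W=world(g);np.save('w.npy',W)
m=(W[...,2]>.072)&(W[...,2]<.09)
P=W[m];print(P.min(0),P.max(0))
E
```

```text
t: 1.85
tcp_pos: [0.463, 0.2914, 0.1395]
tool_rot: [3.142, -0.0, -0.0]
force: [0.2, 0.8, -0.0]
gripper_width: 1.004
finger_force: 0.0
[0.52917624 0.29211037 0.28566411] [[ 9.77798432e-07 -9.99999853e-01 -5.41528795e-04]
 [-9.70200548e-01 -1.32162884e-04  2.42303280e-01]
 [-2.42303316e-01  5.25154610e-04 -9.70200406e-01]]
[0.46288644 0.29193874 0.13989671] [-3.14103693e+00 -6.02497115e-04  5.52487472e-04]
[0.30253704 0.10547979 0.07200526] [0.60870735 0.36453287 0.085796  ]
```

View pics/w1.png

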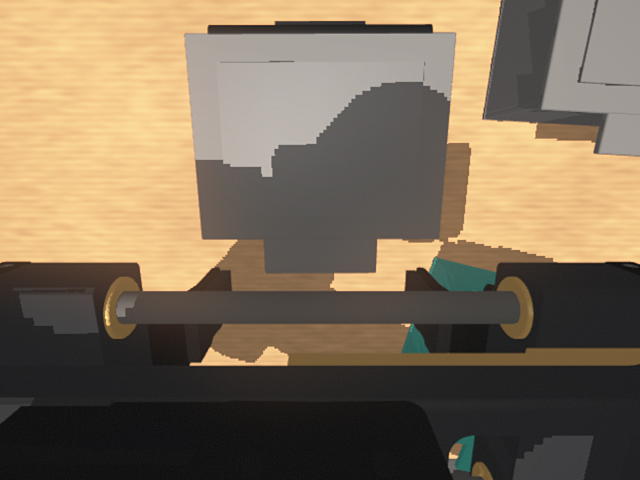

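The wrist view shows the lid with its lip at columns 265–376 and its front edge at row 272. The fingers straddle it. I'll measure the lip from these pixels.

Run:
```python
import numpy as np
W=np.load('w.npy')
for u,v in[(270,268),(320,268),(320,271),(320,273),(372,268),(267,255),(374,255),(205,236),(250,236),(390,236),(438,236)]:print(u,v,np.round(W[v,u],4))
```

```text
270 268 [0.4598 0.322  0.0818]
320 268 [0.4593 0.2908 0.0805]
320 271 [0.4574 0.2908 0.0807]
320 273 [0.4558 0.2908 0.08  ]
372 268 [0.4592 0.2582 0.0801]
267 255 [0.4675 0.3239 0.0795]
374 255 [0.4679 0.2573 0.0806]
205 236 [0.4802 0.361  0.0817]
250 236 [0.48   0.3338 0.0805]
390 236 [0.48   0.248  0.0804]
438 236 [0.4802 0.2189 0.0813]
```

```bash
python3 -m crank '[[[2,1,20,0,100],[0,0,20,0,100],[0,0,12.5,0,100],[0,0,0,0,100],[0,0,0,0,60],[0,0,0,0,60],[0,0,0,0,60],[0,0,0,0,60],[2.4,0,-22,0,60],[6.1,0,-21.3,0,60],[9.8,0,-19.9,0,60],[13,0,-17.8,0,60],[0,0,0,0,60]]]'
python3 - <<'E'
from h import *
grab('side','d2.png')
E
```

```text
t: 3.52
tcp_pos: [0.496, 0.29, 0.1683]
tool_rot: [-3.141, 0.001, -0.001]
force: [-3.4, -0.5, 0.3]
gripper_width: 0.796
finger_force: 30.3
```

View pics/d2.png

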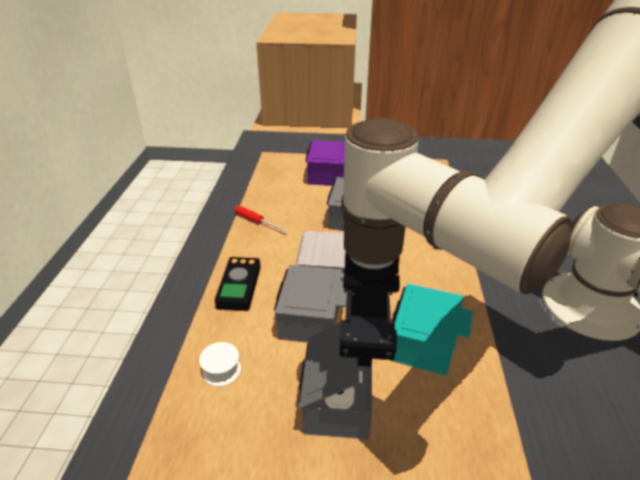

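The lid is gripped and about 40° up, and something rounded shows inside at (340,395). I'll keep following the arc, then use depth to identify what's inside.

```bash
python3 -m crank '[[[16,0,-15.4,0,60],[18.4,0,-12.3,0,60],[20.2,0,-9,0,60],[21.5,0,-5.3,0,60],[22.1,0,-1.5,0,60],[22,0,2.4,0,60],[8,0,2,0,60],[0,0,0,0,60],[0,0,0,0,100],[0,0,0,0,100],[0,0,-30,0,100],[0,0,-30,0,100],[-40,0,0,0,100],[-40,0,0,0,100],[0,0,0,0,100]]]'
cat >> h.py <<'E'
def inside(n,c,yaw,half=(.048,.063)):
    g=grab(n);W=world(g)
    c0,s0=np.cos(yaw),np.sin(yaw)
    d=W[...,:2]-np.array(c); a=d[...,0]*c0+d[...,1]*s0; b=-d[...,0]*s0+d[...,1]*c0
    m=(abs(a)<half[0])&(abs(b)<half[1])&(W[...,2]<.07)
    print(n,m.sum(),'z hist',np.histogram(W[m][:,2],bins=np.arange(0,.075,.005))[0])
    return g,W,m
E
python3 - <<'E'
from h import *
inside('side',(.535,.2905),0);inside('wrist',(.535,.2905),0)
E
```

```text
t: 5.45
tcp_pos: [0.5421, 0.2905, 0.2675]
tool_rot: [-3.141, 0.0, 0.002]
force: [1.1, 0.3, 0.0]
gripper_width: 1.001
finger_force: 0.0
side 1960 z hist [737 600  15   2 398 208   0   0   0   0   0   0   0   0]
wrist 8020 z hist [2966 3475    0    0  735  844    0    0    0    0    0    0    0    0]
```

That tub holds only a reel (top at 25 mm). Next is the middle tub.

```bash
python3 -m crank '[[[0,40,0,0,100],[0,40,0,0,100],[-3,40,20,0,100],[-3,40,30,0,100],[0,35,40,0,100],[0,0,37,3.4,100],[0,0,0,0,100],[0,0,0,0,100]]]'
cat > lip.py <<'E'
from h import *
g=grab('wrist');W=world(g);s=bot.get_state();p=s['tcp_pos']
y=s['tool_rot'][2];print(p,s['tool_rot'])
c,sn=np.cos(y),np.sin(y);d=W[...,:2]-p[:2]
a=(d[...,0]*c+d[...,1]*sn)*1000; b=(d[...,0]*sn-d[...,1]*c)*1000  # tool x,y mm
m=(W[...,2]>.077)&(W[...,2]<.087)&(abs(b)<80)&(a>-25)&(a<140)
n,l,st,_=cv2.connectedComponentsWithStats(m.astype(np.uint8));i=1+st[1:,4].argmax();m=l==i
for h in(-64,-50,-30,-15,0,15,30,50,64):
    q=m&(abs(b-h)<1.5); print(h,'front',np.round(np.percentile(a[q],[0,2]),1) if q.any() else None)
q=m&(a<a[m].min()+18);print('lip b range',np.percentile(b[q],[0.5,99.5]))
E
python3 lip.py
```

```text
t: 6.55
tcp_pos: [0.54, 0.0959, 0.1412]
tool_rot: [-3.141, -0.002, -0.058]
force: [-1.1, -0.4, -0.1]
gripper_width: 0.999
finger_force: 0.0
[0.54007391 0.09615269 0.14174194] [-3.14040208 -0.00323105 -0.05802848]
-64 front [ 8.9 11.6]
-50 front [ 8.6 11.6]
-30 front [-13.2  -9.5]
-15 front [-13.3  -9.6]
0 front [-12.4  -9.1]
15 front [-12.4  -8.7]
30 front [-12.1  -8.8]
50 front [ 9.6 12.5]
64 front [ 9.5 12. ]
lip b range [-33.38173389  35.685462  ]
```

```bash
python3 -m crank '[[[-4,1,20,0,100],[0,0,20,0,100],[0,0,14.5,0,100],[0,0,0,0,100],[0,0,0,0,60],[0,0,0,0,60],[0,0,0,0,60],[0,0,0,0,60],[2.4,0,-22,0,60],[6.1,0,-21.3,0,60],[9.8,0,-19.9,0,60],[13,0,-17.8,0,60],[16,0,-15.4,0,60],[0,0,0,0,60]]]'
```

```text
t: 8.35
tcp_pos: [0.5813, 0.0917, 0.1823]
tool_rot: [-3.141, 0.001, -0.06]
force: [-2.3, 0.8, 2.0]
gripper_width: 0.796
finger_force: 30.0
```

```bash
python3 -m crank '[[[18.4,0,-12.3,0,60],[20.2,0,-9,0,60],[21.5,0,-5.3,0,60],[22.1,0,-1.5,0,60],[22,0,2.4,0,60],[8,0,2,0,60],[0,0,0,0,60],[0,0,0,0,100],[0,0,0,0,100],[0,0,-30,0,100],[0,0,-30,0,100],[-40,0,0,0,100],[-40,0,0,0,100],[0,0,0,0,100]]]'
python3 - <<'E'
from h import *
for n in('side','wrist'):
    g,W,m=inside(n,(.605,.091),-.06)
    q=m&(W[...,2]>.05)
    if q.sum()>200: print(W[q].mean(0),cv2.minAreaRect((W[q][:,:2]*1000).astype(np.float32)))
cv2.imwrite('pics/w3.png',g['img'][:,:,::-1])
E
```

```text
t: 10.1
tcp_pos: [0.6111, 0.0898, 0.266]
tool_rot: [-3.141, 0.001, -0.058]
force: [1.1, -1.0, 1.0]
gripper_width: 1.002
finger_force: 0.0
side 750 z hist [221 185   1   1 183 159   0   0   0   0   0   0   0   0]
wrist 8203 z hist [3113 3507    2    0  699  882    0    0    0    0    0    0    0    0]
```

Another reel, so the transformer should be in the third tub (y=-0.3).

```bash
python3 -m crank '[[[-12.7,39,0,0,100],[-12.7,39,0,0,100],[-12.7,39,0,0,100],[-12.7,39,0,0,100],[-12.7,39,0,0,100],[-12.7,39,10,0,100],[-12.7,39,20,0,100],[-12.7,39,20,0,100],[-12.7,39,30,0,100],[-12.7,39,30,2.7,100],[0,0,15,0,100],[0,0,0,0,100],[0,0,0,0,100]]]'; python3 lip.py
```

```text
t: 11.82
tcp_pos: [0.4652, -0.2917, 0.1415]
tool_rot: [3.141, -0.002, -0.105]
force: [0.1, -0.2, 1.2]
gripper_width: 1.0
finger_force: 0.0
[ 0.46515542 -0.29159651  0.1418336 ] [ 3.14091609e+00 -2.35505875e-03 -1.04911728e-01]
-64 front [10.9 13.2]
-50 front [10.7 13.5]
-30 front [-11.8  -8.2]
-15 front [-11.9  -8.2]
0 front [-11.8  -8.6]
15 front [-11.7  -7.2]
30 front [-11.8  -8.2]
50 front [ 9.8 12.7]
64 front [ 9.9 12.7]
lip b range [-34.53818208  34.54953129]
```

```bash
python3 -m crank '[[[-2.5,0,20,0,100],[0,0,20,0,100],[0,0,14.5,0,100],[0,0,0,0,100],[0,0,0,0,60],[0,0,0,0,60],[0,0,0,0,60],[0,0,0,0,60],[2.4,0,-22,0,60],[6.1,0,-21.3,0,60],[9.8,0,-19.9,0,60],[13,0,-17.8,0,60],[16,0,-15.4,0,60],[0,0,0,0,60]]]'
```

```text
t: 13.62
tcp_pos: [0.5082, -0.2973, 0.1831]
tool_rot: [3.141, 0.001, -0.107]
force: [-3.2, -3.9, 0.8]
gripper_width: 0.798
finger_force: 30.0
```

```bash
python3 -m crank '[[[18.4,0,-12.3,0,60],[20.2,0,-9,0,60],[21.5,0,-5.3,0,60],[22.1,0,-1.5,0,60],[22,0,2.4,0,60],[8,0,2,0,60],[0,0,0,0,60],[0,0,0,0,100],[0,0,0,0,100],[0,0,-30,0,100],[0,0,-30,0,100],[-40,0,0,0,100],[-40,0,0,0,100],[0,0,0,0,100]]]'
python3 - <<'E'
from h import *
for n in('scene','side','wrist'):
    g,W,m=inside(n,(.532,-.299),-.105)
    q=m&(W[...,2]>.055)
    if q.sum()>100: print(W[q].mean(0),cv2.minAreaRect((W[q][:,:2]*1000).astype(np.float32)),cv2.boxPoints(cv2.minAreaRect((W[q][:,:2]*1000).astype(np.float32))).round())
cv2.imwrite('pics/w4.png',g['img'][:,:,::-1])
s=bot.get_state();print(s['tcp_pos'],s['tool_rot'])
E
```

```text
t: 15.38
tcp_pos: [0.5377, -0.2994, 0.2665]
tool_rot: [-3.14, 0.001, -0.107]
force: [-0.4, 1.5, -0.8]
gripper_width: 0.997
finger_force: 0.0
scene 1169 z hist [0 0 0 0 0 0 0 1 0 0 0 0 0 0]
side 335 z hist [ 14  17   0   1   1   0   1   3   6  34  33  88 136   1]
[ 0.5305961  -0.29748752  0.06022248] ((526.9744873046875, -319.2588195800781), (84.48178100585938, 61.84226608276367), 81.1382064819336) [[ 490. -356.]
 [ 551. -366.]
 [ 564. -282.]
 [ 503. -273.]]
wrist 8048 z hist [2548 3028    9   21   19   22   19   23   21  135   23  184 1996    0]
[ 0.53227709 -0.29937574  0.06103746] ((531.193603515625, -299.18511962890625), (40.100440979003906, 60.802528381347656), 85.4465103149414) [[ 499. -317.]
 [ 560. -322.]
 [ 563. -282.]
 [ 502. -277.]]
[ 0.54079526 -0.29993775  0.26615059] [-3.14130277e+00 -3.25128170e-04 -1.06413440e-01]
```

View pics/w4.png

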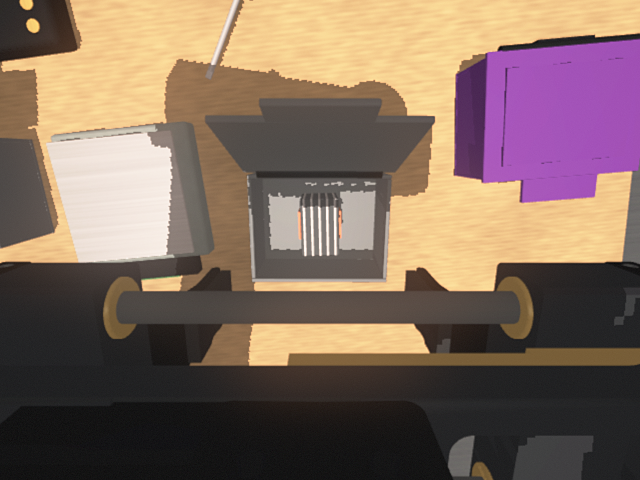

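The transformer stands in the third tub at wrist-view (320,225). It is centred at (0.5315,-0.2993) with yaw -4.6°, and the lid is against its stop. I'll go in for the grasp.

```bash
python3 -m crank '[[[-7.5,0,20,-1.5,80],[0,0,30,0,80],[0,0,30,0,80],[0,0,30,0,80],[0,0,30,0,80],[0,0,25,0,80],[0,0,25,0,80],[0,0,20,0,80],[0,0,18,0,80],[0,0,0,0,80],[0,0,0,0,20],[0,0,0,0,20],[0,0,0,0,20],[0,0,0,0,20],[0,0,0,0,20],[0,0,0,0,20]]]'
```

```text
t: 17.52
tcp_pos: [0.5332, -0.2996, 0.039]
tool_rot: [3.141, -0.001, -0.08]
force: [-0.9, -1.0, 4.8]
gripper_width: 0.459
finger_force: 30.0
```

```bash
python3 -m crank '[[[0,0,-10,0,20],[0,0,-20,0,20],[0,0,-30,0,20],[0,0,-30,0,20],[0,0,-30,0,20],[0,0,-10,0,20],[0,0,0,0,20],[4,-26.8,0,0,20],[4,-26.8,0,0,20],[4,-26.8,0,0,20],[4,-26.8,0,0,20],[4,-26.8,0,0,20],[4,-26.8,0,0,20],[4,-26.8,0,0,20],[4,-26.8,0,0,20],[0,0,0,0,20],[0,0,0,0,20]]]'
python3 - <<'E'
from h import *
grab('scene','s5.png')
s=bot.get_state();print(s['tcp_pos'],s['tool_rot'],s['force'])
E
```

```text
t: 19.65
tcp_pos: [0.581, -0.0883, 0.1668]
tool_rot: [3.141, 0.003, -0.081]
force: [0.4, 0.0, -4.2]
gripper_width: 0.455
finger_force: 30.0
[ 0.58115374 -0.08862804  0.16717827] [ 3.14128455e+00  2.47727672e-03 -8.09953304e-02] [ 0.05258397 -0.20110338 -3.93358826]
```

View pics/s5.png

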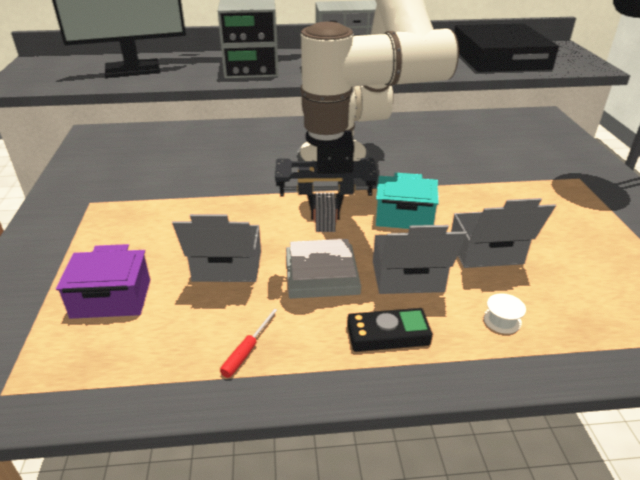

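The transformer hangs at (325,210), above the scale at (322,262), and all the bystanders are undisturbed. I'll lower it slowly.

```bash
python3 -m crank '[[[0,0,20,0,20],[0,0,25,0,20],[0,0,20,0,20],[0,0,10,0,20],[0,0,5,0,20],[0,0,3,0,20],[0,0,2,0,20],[0,0,2,0,20],[0,0,1,0,20],[0,0,1,0,20],[0,0,1,0,20],[0,0,0,0,20],[0,0,0,0,20]]]'
```

```text
t: 21.32
tcp_pos: [0.5821, -0.0881, 0.0785]
tool_rot: [-3.142, -0.0, -0.08]
force: [0.3, 0.4, -2.9]
gripper_width: 0.458
finger_force: 30.0
```

```bash
python3 -m crank '[[[0,0,1,0,20],[0,0,1,0,20],[0,0,1,0,20],[0,0,1,0,20],[0,0,1,0,20],[0,0,0.5,0,20],[0,0,0,0,20],[0,0,0,0,20]]]'
```

```text
t: 22.32
tcp_pos: [0.5821, -0.0881, 0.073]
tool_rot: [-3.142, -0.0, -0.08]
force: [-1.0, 1.4, -0.8]
gripper_width: 0.458
finger_force: 30.0
```

```bash
python3 -m crank '[[[0,0,1,0,20],[0,0,0,0,20],[0,0,0,0,20],[0,0,0,0,52],[0,0,0,0,60],[0,0,0,0,75],[0,0,0,0,75],[0,0,0,0,75],[0,0,-10,0,75],[0,0,-20,0,75],[0,0,-30,0,75],[0,0,-40,0,75],[0,0,-30,0,75],[-40,0,0,0,75],[-40,0,0,0,75],[-40,0,0,0,75],[0,0,0,0,75],[0,0,0,0,75],[0,0,0,0,75],[0,0,0,0,75]]]'
python3 - <<'E'
from h import *
g=grab('scene','s6.png');W=world(g)
m=(W[...,2]>.08)&(W[...,2]<.11)&(abs(W[...,0]-.58)<.06)&(abs(W[...,1]+.088)<.07)
print(m.sum(),W[m].mean(0),np.percentile(W[m][:,2],[5,50,95]),cv2.minAreaRect((W[m][:,:2]*1000).astype(np.float32)))
cv2.imwrite('pics/s6c.png',cv2.resize(g['img'][180:340,180:540,::-1],None,fx=2.2,fy=2.2))
E
```

```text
t: 24.82
tcp_pos: [0.463, -0.0785, 0.2016]
tool_rot: [3.141, 0.0, -0.081]
force: [-0.2, -0.1, 0.4]
gripper_width: 0.745
finger_force: 0.0
437 [ 0.58677779 -0.08711053  0.09121067] [0.08183512 0.09249769 0.09486933] ((579.4755249023438, -86.64192199707031), (44.82471466064453, 68.16559600830078), 87.6558837890625)
```

View pics/s6c.png

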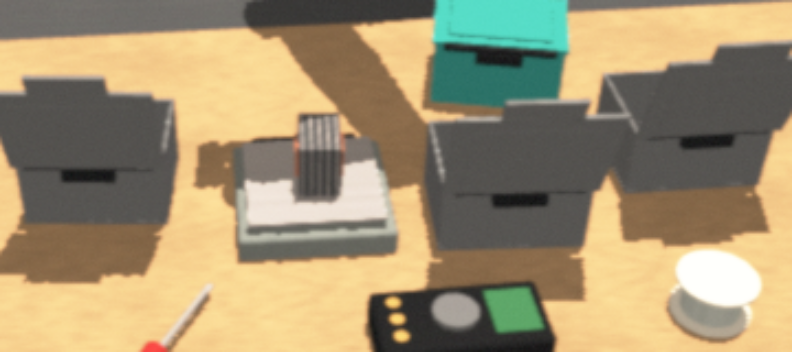

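The transformer stands upright in the middle of the pan at crop (320,165). Its top is at about 94 mm, which matches a pan sunk by about 8 mm, and the robot is clear.

```bash
python3 -c "from station import bot;print(bot.hand_in())"
```

```text
the job is handed in; nothing more can be done
None
```

I found the transformer in the third tub I opened (the one at y ≈ -0.30 m); it now stands upright and by itself mid-pan on the scale. The meter, spool and screwdriver weren't touched, all three lids are open, and the job was handed in at about 25 s.

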